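Point the code reader at the binder's bar label

TASK

Draw the hand-held code reader up out of its charging cradle, turn it so that its window looks squarely at the middle of the bar label on the sloping blue binder from about 8 cm away, and finish there, still holding it steady in the air. Do not touch the binder or its stand with the reader, and leave the mug, the flask and the stapler where they are.

Things in the scene. Friction and masses are not known exactly. Their poses are not given: they have to be found in the camera images.
- reader_center (a point): Centre of the code reader, half-way along it: a loose, straight black stick 120 mm long with yellow bands, rectangular section 34 mm (its x) by 26 mm (its y), about 0.16 kg. Its z axis runs along its length, from the window to the plain rear end. At the start it stands upright in the cradle, window end down, rear end up; its lower 40 mm are inside the cradle's socket and 80 mm stand free above it.
- reader_grip (a point): Good place to grip the reader: on its long axis, 32 mm from reader_center towards the rear end, so that 28 mm of it stand above this point and 52 mm are free between it and the cradle's rim. Same axes as reader_center.
- reader_window (a point): Centre of the reader's red window, which is its flat end face: 60 mm from reader_center along the reader's -z. The reader looks out along its -z.
- reader_aim (a point): The point that the reader reads: 80 mm in front of the window, on the reader's long axis (140 mm from reader_center along the reader's -z). The reader is well aimed when this point lies on the middle of the label.
- reader: The code reader itself; origin at the centre of its window face, same axes as reader_center.
- cradle: Grey charging cradle fixed to the desk: base 100 mm (its x) by 90 mm (its y) and 8 mm thick, with an upright rectangular socket 51 by 43 mm outside, 39 by 31 mm inside (the reader has 2.5 mm play each side), its rim 48 mm above the desk. Origin at the centre of its underside, z up; the reader's x axis lies along the cradle's x.
- label: White bar label with black bars on the binder's cover, 42 mm (its x) by 62 mm (its y); origin at its middle, on its surface, about 89 mm above the desk. Its z axis points out of the binder square to the label (40 degrees from vertical, leaning to the robot's right, -y, and partly back towards the robot), x points up the slope, y across it.
- stand: Dark steel reading stand fixed to the desk, 150 mm deep (x) by 200 mm wide (y), its face sloping 40 degrees from the desk, rising along its own x axis, away from the robot's right, to 122 mm height. Origin at the centre of its underside, z up.
- binder: Blue binder lying on the stand's face, 160 mm up the slope, 140 mm wide, 24 mm thick, fixed to the stand; highest edge about 135 mm above the desk. Its origin is on the desk below its middle, z up, x as the stand's.
- mug: White mug with three pens, 90 mm high (pens to 140 mm), 78 mm across, handle on its +y side; origin under its centre. Bystander.
- flask: Blue drinks flask with steel cap, 72 mm across, 130 mm high; origin under its centre. Bystander.
- stapler: Red and black stapler, 140 mm along its y, 38 mm wide, 48 mm high; origin under its centre. Bystander.
Things that resemble listed ones, but are neither listed nor needed, are in the scene too. Leave any green or purple look-alike of the reader alone.

How it is judged:
On the way:
1. the reader is drawn fully out of the cradle (z of reader_window in the frame of cradle above 0.065 m and contact force between the fingers and reader above 1 N and contact force between reader and cradle below 0.2 N), for 0.2 s.
At the end, for the whole second after the job is handed in: Reader held still in the air by the fingers, clear of cradle, stand and binder, window over 80 mm above the desk; its axis within 15 degrees of square to the label; the point 80 mm ahead of its window within 25 mm of the label's middle each way along it and within 30 mm of its surface (x of reader_aim in the frame of label between -0.025 and 0.025 m and y of reader_aim in the frame of label between -0.025 and 0.025 m and z of reader_aim in the frame of label between -0.03 and 0.03 m and angle between the z axis of reader_center and the z axis of label, either way round below 0.27 rad and height (world z) of reader_window above 0.08 m and contact force between the fingers and reader above 1 N and contact force between reader and cradle below 0.2 N and contact force between reader and stand below 0.2 N and contact force between reader and binder below 0.2 N and linear speed of reader below 0.03 m/s and angular speed of reader below 0.2 rad/s); the arm keeps its last pose, push and grip.
It fails at once if the reader touches the binder or its stand (contact force between reader and stand above 0.5 N or contact force between reader and binder above 0.5 N).
It fails at once if the mug, flask or stapler is moved more than 30 mm (distance of any of mug, flask, stapler from where it was at the start of the episode above 0.03 m).
It fails at once if the mug or flask is tipped (angle between any of mug, flask's own z axis and vertical above 0.5 rad).
It also fails if it takes over 35 s, if anything falls off the work surface, if the arm or the gripper's body presses on something with over 40 N, if the wrist force passes 120 N, or if a joint passes its speed limit or range.

ROBOT

A 7-joint arm with a two-finger parallel gripper is mounted at the origin on the work surface. World frame = base frame: x ahead of the robot, y to its left, z up, the work surface at z = 0. Lengths are in m, angles in rad, forces in N, time in s.
With the tool pointing down it reaches from about 0.4 to 0.85 m from the base axis. Payload 4.4 kg.
Tool frame: the origin (TCP) lies on the centre line of the jaws, within the pads' length; the fingertips stand 8 mm ahead of it and the grasp point (between the pads) lies 11 mm behind it; z points along the fingers, x is the direction in which the jaws open and shut, and the axes are right-handed (so a half turn about z gives the same grasp; the last joint's range is limited). The gripper opens to 94 mm and grips with 3 to 60 N. Pads are 16 mm wide; open, the fingers measure 119 mm over their backs; the gripper's body (75 mm by 177 mm) begins 78 mm behind the grasp point.
Start: joints at [1.187, 0.628, 0.038, 1.517, -0.027, 0.996, -0.02], TCP at [0.203, -0.617, 0.184] pointing down, gripper open.
Joint ranges: [-3.06, 3.06], [-0.37, 2.12], [-1.25, 1.32], [0.18, 2.47], [-1.1, 4.24], [0.23, 1.98], [-2.94, 2.94]. Speed limits (rad/s): [2.57, 2.57, 3.14, 3.14, 3.14, 3.14, 3.14].

INTERFACE

Orientations are given as a rotation vector (axis times angle).
In Python, from cell import manip gives the robot as it stands. The module is installed in compiled form; this text tells all that it offers.
- The arm moves only by the tool send_rows, never from a script. Its argument "increments" is a list of rows, each a list of 3 entries, a list of its own where there are three numbers: the shift along the tool's x, y, z in mm, then the turn about the tool's z in rad, then the opening, from 0 (shut) to 1 (fully open). A call has 1 to 20 rows; each row is the pose to reach, as a shift and turn from the pose measured when the call began, along the tool's axes at that moment; what a row does not reach only later rows make up. A row lasts 1/10 s, in which the tool goes at most 50 mm and 8.59 degrees, less where a joint would pass 70% of its speed; a pose out of reach is approached as far as the arm can. A call with a gripper value outside its range is refused whole. The fingers move at their own pace and stop on an object; "grip_force" is the grip in N (left out, the last holds). Time passes only in rows, so rows that repeat a pose let the fingers close. It gives the time, the measured TCP pose, the force and the opening at its end, in the units of the state.
- manip.observe(): the state, without advancing time (a new reading comes with each control period).
- manip.read_camera(name): name is "scene" or "side" or "wrist"; returns a dict with "frame" (480x640x3 uint8, red, green, blue), "camera_matrix" (3x3 intrinsics, pixels), "world_to_cam" (4x4, takes a point from world to camera coordinates); the wrist camera has in their place "mount" (4x4, takes a point from camera to tool coordinates, whose origin is the TCP and whose axes are the tool frame's). Camera axes: x right, y down, z forward; pixel columns grow to the right and rows downward; lengths in m; the calibration is good to about 2 mm. The wrist camera is an equidistant fisheye: a pixel r from the principal point sees the ray r / f radians off the axis. A picture is of the moment at which its call begins: read the wrist's pose just before it. There is no depth.
- manip.sign_off(): hands the job in, once; it reports no verdict.
The state is a dict: "t": time; "q": joint angles; "qd": joint speeds; "tau": joint torques, N m; "eef_pos": TCP position; "eef_rot": TCP orientation; "ft_force": force on the tool from outside, world axes, zero at the start; "wrist_torque": the same for the moment, N m; "width": opening from 0.0 (shut) to 1.0 (fully open).
Only numpy, scipy, OpenCV 4.12 (cv2) and the standard library are available. Lean on these libraries where they do the work, as an engineer would, in place of code of your own. Each camera call takes 0.05 s, during which the arm holds its last target. There are 200 camera calls.

## Working session

There is one attempt and no reset: what is moved stays moved. The work goes in short steps, Python scripts to look and compute and a tool call to move; the robot and the scene stay as the last step left them, time stands still between calls to the robot, and variables do not carry over. Pictures are saved under pics/ and viewed, about 8 in all and at most 12, crops included, and the job is handed in when it is done.

Besides the shell and the picture viewer there is one more tool, called after "Emit:" in YAML: its name, and indented under it one key for each argument. send_rows: Moves the arm, as the interface text tells. Its arguments: {"type":"object","properties":{"increments":{"type":"array"},"grip_force":{"type":"number"}},"required":["increments"]}

```bash
mkdir -p pics; cat > h.py <<'E'
import numpy as np,cv2,json
from cell import manip
from scipy.spatial.transform import Rotation as R
def grab(n,f):
    s=manip.observe(); c=manip.read_camera(n); cv2.imwrite(f'pics/{f}.png',c['frame'][:,:,::-1])
    d={k:np.array(v).tolist() for k,v in c.items() if k!='frame'}; d['pos']=list(s['eef_pos']); d['rot']=list(s['eef_rot'])
    json.dump(d,open(f'pics/{f}.json','w')); return c
def ray(f,uv):
    d=json.load(open(f'pics/{f}.json')); K=np.array(d['camera_matrix'])
    x,y=(uv[0]-K[0,2])/K[0,0],(uv[1]-K[1,2])/K[1,1]
    if 'mount' in d:
        th=np.hypot(x,y); v=np.array([x/th*np.sin(th),y/th*np.sin(th),np.cos(th)]) if th>0 else np.array([0,0,1.])
        M=np.array(d['mount']); Rt=R.from_rotvec(d['rot']).as_matrix()
        return np.array(d['pos'])+Rt@M[:3,3], Rt@M[:3,:3]@v
    W=np.array(d['world_to_cam']); return -W[:3,:3].T@W[:3,3], W[:3,:3].T@np.array([x,y,1.])
def atz(f,uv,z):
    o,v=ray(f,uv); return o+v*(z-o[2])/v[2]
def tri(obs):
    A=np.zeros((3,3));b=np.zeros(3);L=[]
    for f,uv in obs:
        o,v=ray(f,uv);v=v/np.linalg.norm(v);P=np.eye(3)-np.outer(v,v);A+=P;b+=P@o;L.append((o,v,P))
    p=np.linalg.solve(A,b); return p,[1e3*np.linalg.norm(P@(p-o)) for o,v,P in L]
def px(f,p):
    d=json.load(open(f'pics/{f}.json'));K=np.array(d['camera_matrix']);W=np.array(d['world_to_cam']);c=W[:3,:3]@p+W[:3,3];return (K@c/c[2])[:2]
E
python3 - <<'E'
from h import *
np.set_printoptions(precision=3,suppress=True)
for n in ['scene','side','wrist']: grab(n,n+'0')
s=manip.observe(); print(s); print(R.from_rotvec(s['eef_rot']).as_matrix())
E
```

```text
{'t': 0.15, 'q': array([ 1.187,  0.629,  0.038,  1.518, -0.027,  0.996, -0.02 ]), 'qd': array([ 0.001, -0.003, -0.   , -0.001,  0.002,  0.   ,  0.001]), 'tau': array([  0.001, -55.009,   1.145, -18.682,  -0.052,   0.021,   0.   ]), 'eef_pos': array([ 0.203, -0.617,  0.184]), 'eef_rot': array([-2.544,  1.842,  0.002]), 'ft_force': array([-0.17 ,  0.279, -0.024]), 'wrist_torque': array([ 0.007, -0.008,  0.058]), 'width': 0.9999692555010105}
[[ 0.312 -0.95  -0.   ]
 [-0.95  -0.312  0.001]
 [-0.001  0.    -1.   ]]
```

View pics/scene0.png

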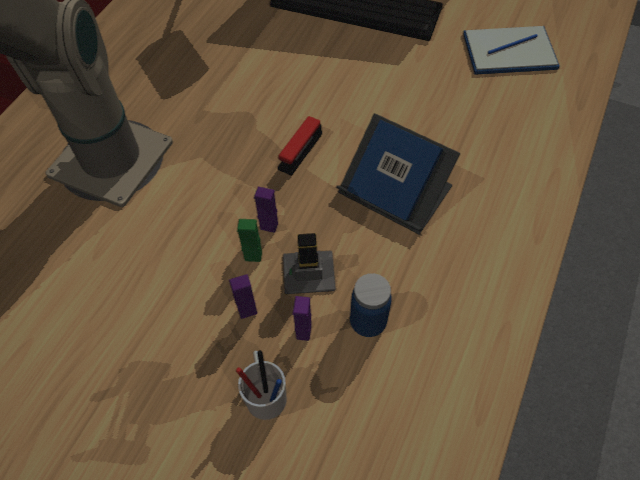

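View pics/side0.png

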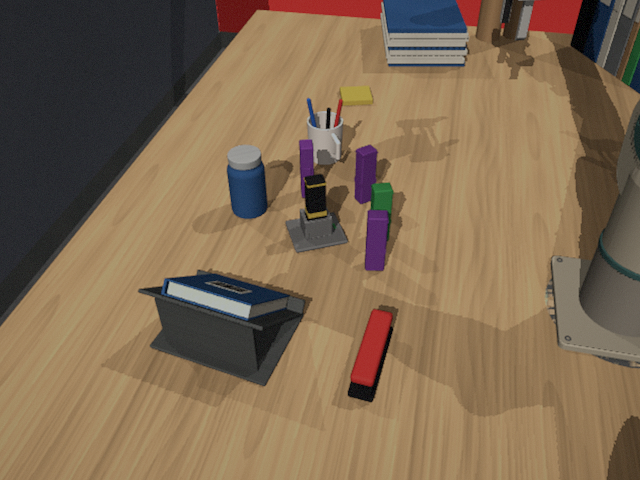

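The reader is the black stick with yellow bands in the grey cradle, at scene (308,250) and side (316,195). The look-alikes to avoid are purple at scene (266,208), (243,297) and (303,318), and green at (250,240). The label is at scene (394,166). Next I check that choice in a close crop.

```bash
python3 - <<'E'
from h import *
a=cv2.imread('pics/scene0.png');b=cv2.imread('pics/side0.png')
def crop(im,u,v,w,h,k): 
    return cv2.convertScaleAbs(cv2.resize(im[v:v+h,u:u+w],None,fx=k,fy=k,interpolation=cv2.INTER_CUBIC),alpha=1.8)
top=np.hstack([crop(a,275,225,66,75,6)[:300*2][:450,:396],crop(b,280,165,67,90,5)[:450,:335]])
bot=np.hstack([crop(a,370,145,50,45,4)[:150],crop(b,190,270,75,37,4)])
c=np.zeros((600,800,3),np.uint8);c[:450,:top.shape[1]]=top
x=crop(a,370,145,50,37,4);c[450:598,:200]=x
y=crop(b,190,270,75,37,4);c[450:598,200:500]=y
cv2.imwrite('pics/c1.png',c)
E
```

```text
Traceback (most recent call last):
ValueError: all the input array dimensions except for the concatenation axis must match exactly, but along dimension 0, the array at index 0 has size 150 and the array at index 1 has size 148
```

```bash
python3 - <<'E'
from h import *
a=cv2.imread('pics/scene0.png');b=cv2.imread('pics/side0.png')
c=np.zeros((600,800,3),np.uint8)
def put(im,u,v,w,h,k,X,Y):
    c[Y:Y+h*k,X:X+w*k]=cv2.convertScaleAbs(cv2.resize(im[v:v+h,u:u+w],None,fx=k,fy=k,interpolation=cv2.INTER_CUBIC),alpha=1.8)
put(a,275,225,66,75,6,0,0);put(b,280,165,67,85,5,400,0)
put(a,370,145,50,37,4,0,450);put(b,190,270,75,37,4,210,450)
cv2.imwrite('pics/c1.png',c)
E
```

```text
(no output)
```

View pics/c1.png

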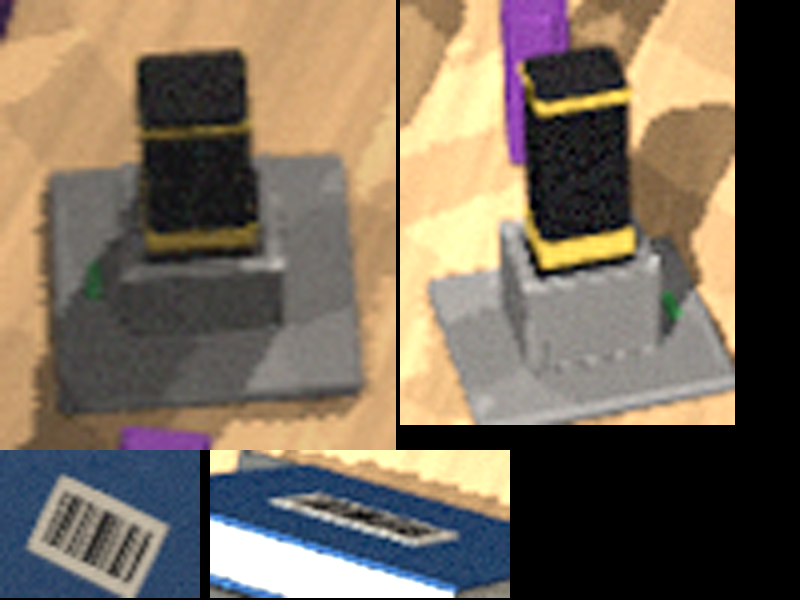

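```bash
python3 - <<'E'
from h import *
np.set_printoptions(precision=4,suppress=True)
S=lambda x,y:(275+x/6,225+y/6); D=lambda x,y:(280+(x-400)/5,165+y/5)
sc=[S(137,55),S(243,50),S(250,128),S(140,128)]; P=[atz('scene0',p,.128) for p in sc]
print('top',np.array(P),np.mean(P,0))
print('side top c',atz('side0',D(577,72),.128), tri([('scene0',np.mean(sc,0)),('side0',D(577,72))]))
B=[atz('scene0',S(*p),.008) for p in [(50,168),(342,155),(362,385),(65,412)]];print('base',np.array(B),np.mean(B,0))
for i in range(4):d=(B[(i+1)%4]-B[i]);print(np.linalg.norm(d),np.degrees(np.arctan2(d[1],d[0])))
L=lambda x,y:(370+x/4,145+(y-450)/4);M=lambda x,y:(190+(x-210)/4,270+(y-450)/4)
l=[L(62,475),L(168,525),L(133,598),L(27,548)];m=[M(270,503),M(290,493),M(458,535),M(425,548)]
print('label c at z=.089',atz('scene0',np.mean(l,0),.089),tri([('scene0',np.mean(l,0)),('side0',np.mean(m,0))]))
print([px('side0',np.array(tri([('scene0',np.mean(l,0)),('side0',np.mean(m,0))])[0])),np.mean(m,0)])
# fit label yaw by scene corners: plane pose
from scipy.optimize import least_squares
def model(p):
    c=np.array([p[0],p[1],p[2]]);h=np.array([np.cos(p[3]),np.sin(p[3]),0])  # horizontal lean dir of normal
    t=np.radians(40);n=h*np.sin(t)+np.array([0,0,np.cos(t)]);x=-h*np.cos(t)+np.array([0,0,np.sin(t)]);y=np.cross(n,x)
    return [c+a*.021*x+b*.031*y for a,b in [(1,-1),(1,1),(-1,1),(-1,-1)]]
def assign(p,f,obs):
    q=np.array([px(f,v) for v in model(p)]);o=np.array(obs)
    return min(((q-np.roll(o,k,0)) if s else (q-np.roll(o[::-1],k,0)) for k in range(4) for s in (0,1)),key=lambda e:(e**2).sum())
c0=atz('scene0',np.mean(l,0),.089)
for a in [-1.2,-1.6,-2.0,-2.4]:
    r=least_squares(lambda p:np.r_[assign(p,'scene0',l).ravel(),assign(p,'side0',m).ravel()],[*c0,a]);print(r.x,np.degrees(r.x[3]),r.cost)
d=json.load(open('pics/scene0.json'))
# bystander rough
print('flask',atz('scene0',(372,290),.13),'mug',atz('scene0',(263,383),.09),'stapler',atz('scene0',(300,146),.048))
for p in [(266,193),(250,224),(242,283),(304,302)]:print('lookalike',atz('scene0',p,.12))
E
```

```text
top [[ 0.5106 -0.0785  0.128 ]
 [ 0.5391 -0.0638  0.128 ]
 [ 0.5526 -0.0879  0.128 ]
 [ 0.5226 -0.1014  0.128 ]] [ 0.5312 -0.0829  0.128 ]
side top c [ 0.5277 -0.0757  0.128 ] (array([ 0.5295, -0.0809,  0.1239]), [np.float64(0.5653236235691336), np.float64(0.5653236235690556)])
base [[ 0.4659 -0.0648  0.008 ]
 [ 0.5532 -0.0201  0.008 ]
 [ 0.5942 -0.0964  0.008 ]
 [ 0.5108 -0.1446  0.008 ]] [ 0.531  -0.0815  0.008 ]
0.09804933337590868 27.09929627630949
0.08662355208512282 -61.76530199483679
0.09625160144273924 -150.0055072730784
0.09154041822900098 119.37635100784193
label c at z=.089 [0.6071 0.1687 0.089 ] (array([0.6073, 0.1698, 0.0879]), [np.float64(0.44160995568522216), np.float64(0.44160995568513906)])
[array([227.9813, 287.4257]), array([227.6875, 287.4375])]
[ 0.6073  0.1698  0.088  -1.6466] -94.34515976926862 19.71879043918532
[ 0.6073  0.1698  0.088  -1.6466] -94.34517273989933 19.718790439107543
[ 0.6073  0.1698  0.088  -1.6466] -94.34516364495822 19.71879043914891
[ 0.6073  0.1698  0.088  -1.6466] -94.34517624452525 19.71879043910756
flask [ 0.676  -0.1295  0.13  ] mug [ 0.5715 -0.3414  0.09  ] stapler [0.3923 0.1708 0.048 ]
lookalike [ 0.4123 -0.0151  0.12  ]
lookalike [ 0.4176 -0.0902  0.12  ]
lookalike [ 0.4627 -0.2048  0.12  ]
lookalike [ 0.5772 -0.1935  0.12  ]
```

```bash
python3 - <<'E'
from h import *
np.set_printoptions(precision=4,suppress=True)
L=lambda x,y:(370+x/4,145+(y-450)/4);M=lambda x,y:(190+(x-210)/4,270+(y-450)/4)
l=[L(62,475),L(168,525),L(133,598),L(27,548)];m=[M(270,503),M(290,493),M(458,535),M(425,548)]
# subpixel: white-ish label blob quads
def quad(f,roi):
    u,v,w,h=roi;g=cv2.imread(f'pics/{f}.png')[v:v+h,u:u+w].astype(int);k=6
    g=cv2.resize(g.astype(np.float32),None,fx=k,fy=k,interpolation=cv2.INTER_LINEAR)
    msk=(g[:,:,2]>55).astype(np.uint8);msk=cv2.morphologyEx(msk,cv2.MORPH_CLOSE,np.ones((25,25)))
    n,lab,st,ce=cv2.connectedComponentsWithStats(msk);i=1+np.argmax(st[1:,4]);
    c,_=cv2.findContours((lab==i).astype(np.uint8),0,2);h=cv2.convexHull(c[0])
    for e in np.arange(2,40,1):
        q=cv2.approxPolyDP(h,e,True)
        if len(q)<=4:break
    return (q[:,0]+.5)/k-.5+[u,v]
print(quad('scene0',(372,147,44,40)),np.array(l));print(quad('side0',(200,274,58,26)),np.array(m))
E
```

```text
[[384.9167 150.75  ]
 [411.4167 163.0833]
 [403.0833 181.75  ]
 [376.25   169.0833]] [[385.5  151.25]
 [412.   163.75]
 [403.25 182.  ]
 [376.75 169.5 ]]
[[257.4167 285.25  ]
 [230.9167 278.25  ]
 [216.9167 273.5833]
 [257.4167 273.5833]] [[205.   283.25]
 [210.   280.75]
 [252.   291.25]
 [243.75 294.5 ]]
```

```bash
python3 - <<'E'
from h import *
from scipy.optimize import least_squares
np.set_printoptions(precision=4,suppress=True)
l=np.array([[385,151],[411.6,163.4],[403.1,181.8],[376.4,169.2]]);m=np.array([[206,283.5],[210,281],[252,291.25],[243.75,294.5]])
def model(p,til=40):
    h=np.array([np.cos(p[2]),np.sin(p[2]),0]);t=np.radians(til);n=h*np.sin(t)+[0,0,np.cos(t)];x=-h*np.cos(t)+[0,0,np.sin(t)];y=np.cross(n,x)
    return [np.array([p[0],p[1],.089])+a*.021*x+b*.031*y for a,b in [(1,-1),(1,1),(-1,1),(-1,-1)]]
def res(p): 
    return (np.array([px('scene0',v) for v in model(p)])-l).ravel()
for a in np.radians([-60,-90,-120,-150]):
    r=least_squares(res,[.607,.169,a]);print(r.x,np.degrees(r.x[2]),r.cost)
p=r.x;print(np.array([px('side0',v) for v in model(p)]),m)
E
```

```text
[0.6061 0.1697 1.577 ] 90.35738611883302 318.0282102918833
[ 0.6061  0.1697 -4.7061] -269.63858156653595 318.0282099299507
[ 0.6061  0.1697 -4.7061] -269.6385975988369 318.02820992647304
[ 0.6061  0.1697 -4.7061] -269.63848310946696 318.02820995217525
[[250.6669 276.3858]
 [211.9368 270.391 ]
 [206.7988 297.6156]
 [245.7293 303.9757]] [[206.   283.5 ]
 [210.   281.  ]
 [252.   291.25]
 [243.75 294.5 ]]
```

```bash
python3 - <<'E'
from h import *
from scipy.optimize import least_squares
np.set_printoptions(precision=4,suppress=True)
l=np.array([[385,151],[411.6,163.4],[403.1,181.8],[376.4,169.2]]);m=np.array([[206,283.5],[210,281],[252,291.25],[243.75,294.5]])
def model(p):
    h=np.array([np.cos(p[2]),np.sin(p[2]),0]);t=np.radians(40);n=h*np.sin(t)+[0,0,np.cos(t)];x=-h*np.cos(t)+[0,0,np.sin(t)];y=np.cross(n,x)
    return [np.array([p[0],p[1],.089])+a*.021*x+b*.031*y for a,b in [(1,-1),(1,1),(-1,1),(-1,-1)]]
for lo,s in ((np.roll(o,k,0),(j,k)) for j,o in enumerate((l,l[::-1])) for k in range(4)):
    r=least_squares(lambda p:(np.array([px('scene0',v) for v in model(p)])-lo).ravel(),[.607,.169,-1.8])
    if r.cost<30: print(s,r.x,np.degrees(r.x[2]),r.cost,'\n',np.array([px('side0',v) for v in model(r.x)]))
E
```

```text
(1, 2) [ 0.606   0.169  -1.7063] -97.76488075192768 0.3911617551916113 
 [[204.5133 282.5605]
 [241.7576 293.0013]
 [252.6473 290.7571]
 [216.7916 280.8019]]
```

Choice confirmed: the black stick with yellow bands stands in the grey cradle, with the cradle centre at about (0.531, −0.082) and its x axis at a yaw of about 28.5°. The label centre is at about (0.606, 0.169, 0.089), its normal yawed about −98°, which agrees with the stated height.

The tool cannot tilt. So I will grip lightly, use the socket rim to pivot the reader between the pads, then tighten the grip. First move: go above the reader.

Emit:
send_rows:
  increments:
    - [[0, 0, -40], 0, 1]
    - [[-40, -45, -66], -0.14, 1]
    - [[-75, -85, -66], -0.28, 1]
    - [[-105, -125, -66], -0.42, 1]
    - [[-135, -160, -66], -0.56, 1]
    - [[-165, -195, -66], -0.7, 1]
    - [[-195, -230, -66], -0.84, 1]
    - [[-225, -265, -66], -0.98, 1]
    - [[-255, -300, -66], -1.12, 1]
    - [[-285, -335, -66], -1.26, 1]
    - [[-315, -370, -66], -1.4, 1]
    - [[-345, -405, -66], -1.54, 1]
    - [[-375, -440, -66], -1.68, 1]
    - [[-400, -470, -66], -1.75, 1]
    - [[-406, -478, -66], -1.75, 1]
    - [[-406, -478, -66], -1.75, 1]
    - [[-406, -478, -66], -1.75, 1]
    - [[-406, -478, -66], -1.75, 1]

```text
t: 1.95
eef_pos: [0.5292, -0.0843, 0.2499]
eef_rot: [-3.046, -0.767, 0.002]
ft_force: [-0.2, -0.4, -0.8]
width: 1.003
```

```bash
python3 - <<'E'
from h import *
c=grab('wrist','w1');print(c['camera_matrix'],c['mount'])
im=cv2.imread('pics/w1.png');cv2.imwrite('pics/w1b.png',cv2.convertScaleAbs(im,alpha=1.7))
E
```

```text
[[371.64829954   0.         319.07015913]
 [  0.         371.64829954 240.75212235]
 [  0.           0.           1.        ]] [[ 9.99999353e-01 -1.13722397e-03  2.94359385e-05  1.46330288e-03]
 [ 1.08311195e-03  9.59691618e-01  2.81053064e-01 -8.16075925e-02]
 [-3.47869704e-04 -2.81052851e-01  9.59692229e-01 -2.00274222e-01]
 [ 0.00000000e+00  0.00000000e+00  0.00000000e+00  1.00000000e+00]]
```

View pics/w1b.png

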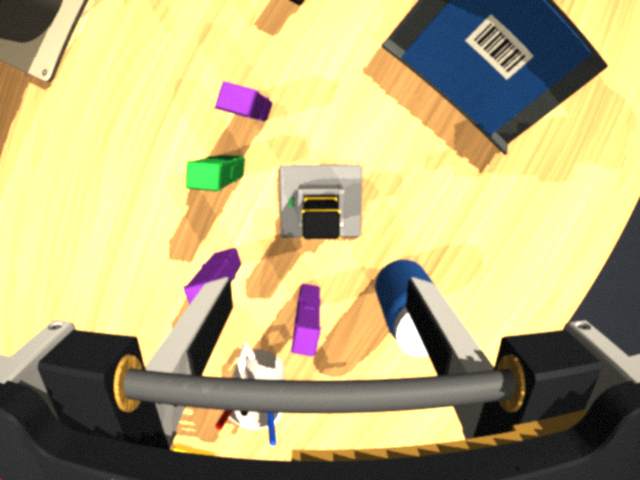

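```bash
python3 - <<'E'
from h import *
from scipy.optimize import least_squares
np.set_printoptions(precision=4,suppress=True)
s=manip.observe();Rt=R.from_rotvec(s['eef_rot']).as_matrix();print(s['eef_pos'],Rt[:,0])
P=[atz('w1',p,.128) for p in [(303,209.5),(340,209.5),(339,238),(304,238)]];c=np.mean(P,0);print(np.array(P),c)
b=[atz('w1',p,.008) for p in [(280,166),(361,166),(360,236),(280,236)]];print('base',np.mean(b,0),np.degrees(np.arctan2(*(b[1]-b[0])[[1,0]])))
for t in (c,np.array([.531,-.082,.128])):print('tool shift',1e3*Rt.T@(t-s['eef_pos']))
print('label',tri([('scene0',(394,166.3)),('w1',(500.5,47))]),atz('w1',(500.5,47),.089))
E
```

```text
[ 0.5294 -0.0841  0.2501] [ 0.8806  0.4739 -0.0009]
[[ 0.5103 -0.0762  0.128 ]
 [ 0.5391 -0.0607  0.128 ]
 [ 0.551  -0.0841  0.128 ]
 [ 0.5232 -0.099   0.128 ]] [ 0.5309 -0.08    0.128 ]
base [ 0.5307 -0.0815  0.008 ] 28.24372760912573
tool shift [  3.4094  -2.8219 122.0811]
tool shift [  2.5558  -0.9915 122.0806]
label (array([0.607 , 0.1661, 0.0933]), [np.float64(0.25335725911997353), np.float64(0.2533572591200055)]) [0.6086 0.1685 0.089 ]
```

Emit:
send_rows:
  increments:
    - [[3, -2, 30], 0, 1]
    - [[3, -2, 70], 0, 1]
    - [[3, -2, 110], 0, 1]
    - [[3, -2, 145], 0, 1]
    - [[3, -2, 161], 0, 1]
    - [[3, -2, 161], 0, 1]
    - [[3, -2, 161], 0, 0.3]
    - [[3, -2, 161], 0, 0.2]
    - [[3, -2, 161], 0, 0]
    - [[3, -2, 161], 0, 0]
    - [[3, -2, 161], 0, 0]
    - [[3, -2, 161], 0, 0]
    - [[3, -2, 161], 0, 0]
    - [[3, -2, 161], 0, 0]
  grip_force: 12

```text
t: 3.4
eef_pos: [0.5307, -0.0809, 0.089]
eef_rot: [-3.046, -0.767, 0.002]
ft_force: [-2.0, -0.8, -0.2]
width: 0.359
```

Emit:
send_rows:
  increments:
    - [[0, 0, -10], 0, 0]
    - [[0, 0, -20], 0, 0]
    - [[0, 0, -28], 0, 0]
    - [[0, 0, -28], 0, 0]
    - [[0, 2.5, -28], 0, 0]
    - [[0, 7, -28.5], 0, 0]
    - [[0, 12, -29], 0, 0]
    - [[0, 16.6, -29], 0, 0]
    - [[0, 16.6, -29], 0, 0]

```text
t: 4.3
eef_pos: [0.5387, -0.0965, 0.1177]
eef_rot: [-3.046, -0.766, 0.003]
ft_force: [-0.5, -0.7, -2.4]
width: 0.364
```

```bash
python3 - <<'E'
from h import *
s=manip.observe();print(s['ft_force'],s['wrist_torque'],s['width'])
grab('scene','s2');grab('side','d2')
a=cv2.imread('pics/scene0.png')
c=np.hstack([cv2.resize(cv2.imread(f'pics/{f}.png')[v:v+120,u:u+100],(400,480),interpolation=cv2.INTER_CUBIC) for f,u,v in [('s2',260,190),('d2',260,140)]])
cv2.imwrite('pics/c2.png',cv2.convertScaleAbs(c,alpha=1.8))
E
```

```text
[-0.45500897 -0.73647274 -2.38282916] [-0.01470121 -0.03891342 -0.01717204] 0.3638894397764133
```

View pics/c2.png

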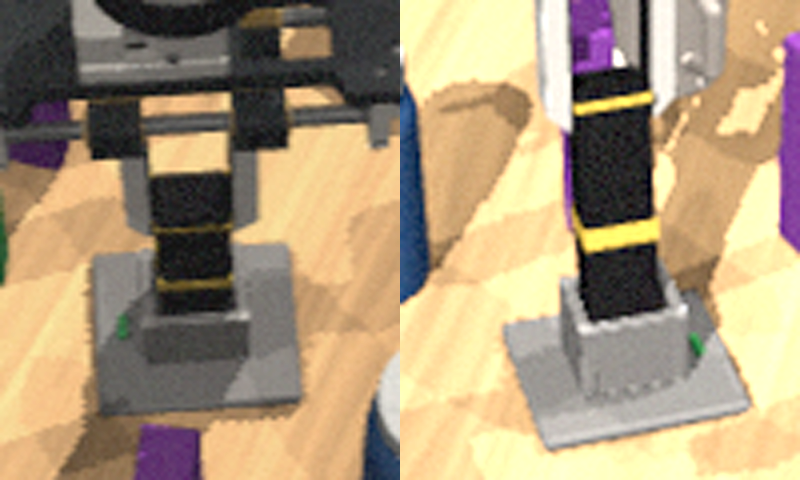

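The reader has drawn up partly and is pivoting about the pads at the rim, with small forces. I continue along the arc.

Emit:
send_rows:
  increments:
    - [[0, 5, 0], 0, 0]
    - [[0, 10, 0.7], 0, 0]
    - [[0, 14, 1.4], 0, 0]
    - [[0, 19, 2.5], 0, 0]
    - [[0, 23.5, 3.8], 0, 0]
    - [[0, 27.6, 5.2], 0, 0]
    - [[0, 32, 7.2], 0, 0]
    - [[0, 36, 9], 0, 0]
    - [[0, 40, 11.2], 0, 0]
    - [[0, 43, 13], 0, 0]
    - [[0, 43, 13], 0, 0]

```text
t: 5.5
eef_pos: [0.5595, -0.1343, 0.1045]
eef_rot: [-3.047, -0.766, 0.002]
ft_force: [-0.1, 0.6, -1.0]
width: 0.361
```

Emit:
send_rows:
  increments:
    - [[0, 0, 0], 0, 0]
    - [[0, 0, 0], 0, 0]
    - [[0, 0, 0], 0, 0]
    - [[0, 0, 0], 0, 0]
  grip_force: 45

```text
t: 5.9
eef_pos: [0.5594, -0.1343, 0.1046]
eef_rot: [-3.047, -0.766, 0.002]
ft_force: [-0.5, 0.4, -1.3]
width: 0.357
```

Emit:
send_rows:
  increments:
    - [[0, 0, -10], 0, 0]
    - [[0, 0, -30], 0, 0]
    - [[0, 0, -55], 0, 0]
    - [[0, 0, -85], 0, 0]
    - [[0, 0, -115], 0, 0]
    - [[0, 0, -130], 0, 0]
    - [[0, 0, -130], 0, 0]
    - [[0, 0, -130], 0, 0]
    - [[0, 0, -130], 0, 0]

```text
t: 6.8
eef_pos: [0.5586, -0.1344, 0.2334]
eef_rot: [-3.046, -0.766, 0.005]
ft_force: [-0.7, -0.4, -2.1]
width: 0.358
```

```bash
python3 - <<'E'
from h import *
s=manip.observe();print(s['ft_force'],s['width'],s['eef_pos'])
grab('scene','s3');grab('side','d3')
c=np.hstack([cv2.resize(cv2.imread(f'pics/{f}.png')[v:v+180,u:u+120],(400,600),interpolation=cv2.INTER_CUBIC) for f,u,v in [('s3',250,150),('d3',250,70)]])
cv2.imwrite('pics/c3.png',cv2.convertScaleAbs(c,alpha=1.8))
E
```

```text
[-0.65263453 -0.43805596 -2.12176835] 0.3575961378875773 [ 0.55858476 -0.13439254  0.23343667]
```

View pics/c3.png

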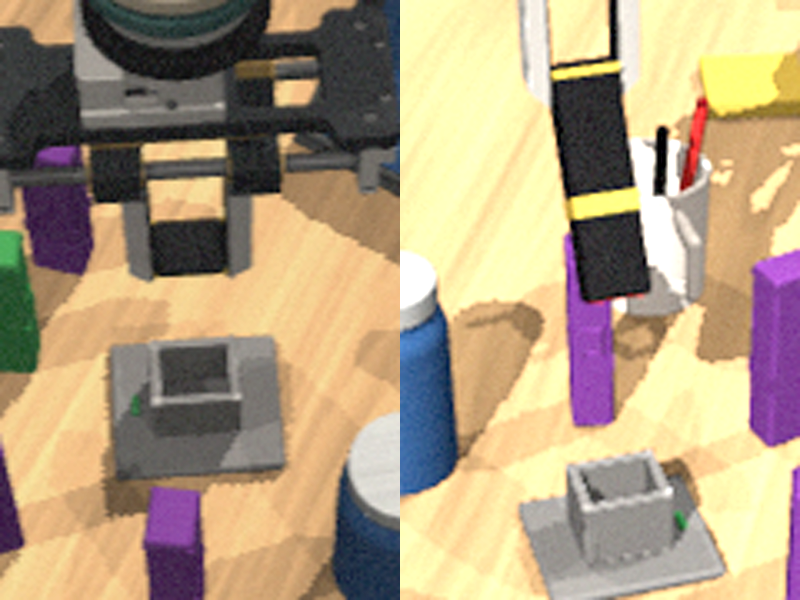

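```bash
cat > fit.py <<'E'
from h import *
from scipy.optimize import least_squares
np.set_printoptions(precision=4,suppress=True)
def fit(f,cor):
    # cor: upper-face corners rear-left, rear-right, front-right, front-left (as seen in the picture)
    d=json.load(open(f'pics/{f}.json'));Rt=R.from_rotvec(d['rot']).as_matrix();g=np.array(d['pos'])-.011*Rt[:,2];h=Rt[:,1]
    def geo(p):
        u=h*np.sin(p[0])+np.array([0,0,np.cos(p[0])]);v=-h*np.cos(p[0])+np.array([0,0,np.sin(p[0])]);c=g-p[1]*u+p[2]*v;return u,v,c
    def res(p):
        u,v,c=geo(p);x=Rt[:,0]
        q=[c+.06*u+.013*v+.017*x,c+.06*u+.013*v-.017*x,c-.06*u+.013*v-.017*x,c-.06*u+.013*v+.017*x]
        return (np.array([px(f,k) for k in q])-cor).ravel()
    r=least_squares(res,[.7,.032,0]);u,v,c=geo(r.x);print('tilt',np.degrees(r.x[0]),'slide',r.x[1:],'cost',r.cost,r.fun);return u,c
E
python3 - <<'E'
from fit import *
C=lambda x,y:(250+(x-400)/3.333,70+y/3.333)
fit('d3',np.array([C(553,78),C(622,63),C(649,293),C(585,302)]))
E
```

```text
tilt 19.28143289557065 slide [0.0366 0.0141] cost 4.475732669085677 [ 0.9609 -1.7878  0.1952 -0.1284 -1.1522  0.8643 -0.9871  1.3146]
```

```bash
cat > fit2.py <<'E'
from h import *
from scipy.optimize import least_squares
np.set_printoptions(precision=4,suppress=True)
def fit(obs):
    """obs: list of (pic, {(sx,sv,su):pixel}) corner signs along jaw x, upper normal v, rear u"""
    d=json.load(open(f'pics/{obs[0][0]}.json'));Rt=R.from_rotvec(d['rot']).as_matrix();g=np.array(d['pos'])-.011*Rt[:,2];h=Rt[:,1];x=Rt[:,0]
    def geo(p):
        u=h*np.sin(p[0])+np.array([0,0,np.cos(p[0])]);v=-h*np.cos(p[0])+np.array([0,0,np.sin(p[0])]);return u,v,g-p[1]*u+p[2]*v+p[3]*x
    def res(p):
        u,v,c=geo(p);e=[]
        for f,o in obs:
            for (a,b,k),q in o.items(): e.append(px(f,c+a*.017*x+b*.013*v+k*.06*u)-q)
        return np.r_[np.ravel(e),np.array(p[1:])*[0,200,300]]
    r=least_squares(res,[.7,.032,0,0]);u,v,c=geo(r.x);print('tilt',np.degrees(r.x[0]),'slide',r.x[1:],'cost',r.cost,'\n',r.fun[:-3].reshape(-1,2));return u,c
E
python3 - <<'E'
from fit2 import *
C=lambda x,y:np.array((250+(x-400)/3.333,70+y/3.333))
S=lambda x,y:np.array((250+x/3.333,150+y/3.333))
sd={(1,1,1):C(553,78),(-1,1,1):C(622,63),(-1,1,-1):C(649,293),(1,1,-1):C(585,302)}
sc={(-1,1,1):S(150,222),(1,1,1):S(226,218),(1,-1,1):S(228,275),(-1,-1,1):S(155,277)}
for o in ([('d3',sd)],[('d3',sd),('s3',sc)]): print(fit(o))
for f in('d3','s3'):
    o,v=ray(f,(300,200));print(f,o,v)
E
```

```text
tilt 21.57810346098986 slide [ 0.0398 -0.0006 -0.0031] cost 3.4265652894991323 
 [[ 0.9597 -1.6043]
 [-0.1145  0.0979]
 [-0.8577  0.6281]
 [-0.4855  1.043 ]]
(array([ 0.174 , -0.324 ,  0.9293]), array([ 0.5493, -0.1234,  0.2071]))
tilt 21.543697146535646 slide [0.0381 0.0089 0.    ] cost 8.110191965143079 
 [[ 0.1994 -1.8642]
 [-0.6747 -0.1881]
 [-1.3363  1.01  ]
 [-1.1471  1.4571]
 [-0.1345  0.345 ]
 [-1.16    0.2686]
 [-0.6982 -0.4784]
 [-0.6721  0.2201]]
(array([ 0.1737, -0.3235,  0.9295]), array([ 0.5482, -0.1147,  0.2122]))
d3 [0.3244 0.76   0.7508] [ 0.2122 -0.7622 -0.6141]
s3 [ 0.7996 -0.5878  1.0541] [-0.2805  0.511  -0.8166]
```

Emit:
send_rows:
  increments:
    - [[0, 0, 0], 0, 0]
    - [[0, 0, 0], 0, 0]
    - [[0, 0, 0], 0, 0]
    - [[0, 0, 0], 0, 0]
    - [[0, 0, 0], 0, 0]
    - [[0, 0, 0], 0, 0]
    - [[0, 0, 0], 0, 0]
    - [[0, 0, 0], 0, 0]
    - [[0, 0, 0], 0, 0]
    - [[0, 0, 0], 0, 0]

```text
t: 7.9
eef_pos: [0.5587, -0.1343, 0.2334]
eef_rot: [-3.046, -0.766, 0.005]
ft_force: [-0.2, 0.5, -2.2]
width: 0.359
```

```bash
python3 - <<'E'
from h import *
s=manip.observe();print(s['t'],s['ft_force'],s['width'],s['eef_pos'])
grab('side','d4');grab('wrist','w4')
a=cv2.imread('pics/d3.png').astype(int);b=cv2.imread('pics/d4.png').astype(int);d=np.abs(a-b)[70:250,250:370].max(2);print('moved px>40:',(d>40).sum())
c=np.hstack([cv2.resize(cv2.imread('pics/d4.png')[70:190,290:350],(300,600),interpolation=cv2.INTER_CUBIC),cv2.resize(cv2.imread('pics/w4.png')[140:390,215:423],(500,600))])
cv2.imwrite('pics/c4.png',cv2.convertScaleAbs(c,alpha=1.8))
E
```

```text
7.9 [-0.15886532  0.5480501  -2.18152382] 0.3589794220946566 [ 0.55874586 -0.13426275  0.23339117]
moved px>40: 0
```

View pics/c4.png

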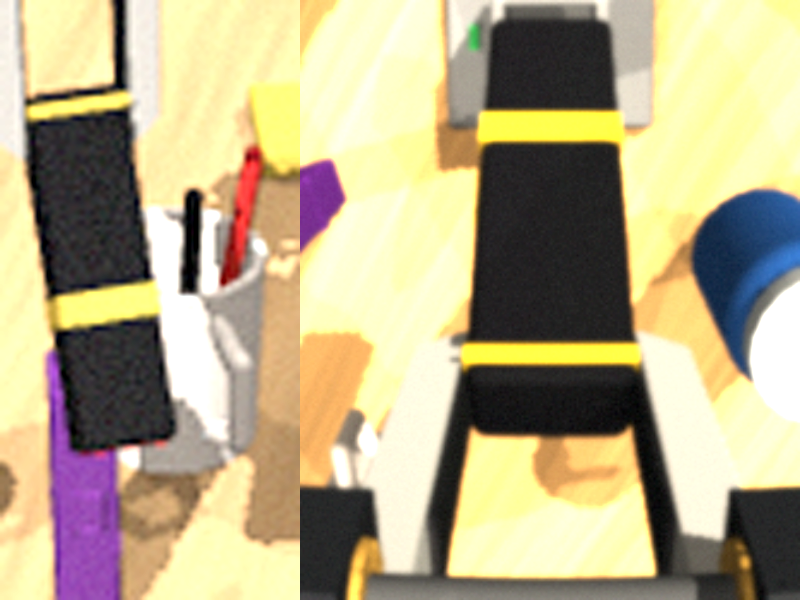

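```bash
cat > fitw.py <<'E'
from h import *
from scipy.optimize import least_squares
np.set_printoptions(precision=4,suppress=True)
def wpx(d,pt):  # pt in tool frame
    M=np.linalg.inv(np.array(d['mount']));K=np.array(d['camera_matrix']);c=M[:3,:3]@pt+M[:3,3];r=np.hypot(c[0],c[1]);th=np.arctan2(r,c[2]);return np.array([K[0,2]+K[0,0]*th*c[0]/r,K[1,2]+K[1,1]*th*c[1]/r])
def fitw(f,obs):
    """tilt, slide along axis, offset across; tool frame: rear leans to +y, up = -z"""
    d=json.load(open(f'pics/{f}.json'))
    def geo(p):
        u=np.array([0,np.sin(p[0]),-np.cos(p[0])]);v=np.array([0,-np.cos(p[0]),-np.sin(p[0])]);return u,v,np.array([p[3],0,-.011])-p[1]*u+p[2]*v
    def res(p):
        u,v,c=geo(p);return np.r_[np.ravel([wpx(d,c+np.array([a*.017,0,0])+b*.013*v+k*.06*u)-q for (a,b,k),q in obs.items()]),p[2]*200,p[3]*300]
    r=least_squares(res,[.6,.032,0,0]);u,v,c=geo(r.x);print('tilt',np.degrees(r.x[0]),'slide/off',r.x[1:],'cost',r.cost);print(r.fun[:-2].reshape(-1,2))
    Rt=R.from_rotvec(d['rot']).as_matrix();return Rt@u,np.array(d['pos'])+Rt@c
E
python3 - <<'E'
from fitw import *
W=lambda x,y:np.array((215+(x-300)/2.404,140+y/2.4))
o={(-1,1,-1):W(491,20),(1,1,-1):W(610,20),(-1,1,1):W(466,370),(1,1,1):W(640,368),(-1,-1,1):W(474,434),(1,-1,1):W(632,434)}
print(fitw('w4',o))
E
```

```text
tilt 31.855867290505532 slide/off [0.0393 0.0103 0.0019] cost 3.2943992311980983
[[ 0.7938  0.0332]
 [ 0.0484 -0.0078]
 [-0.0166 -0.346 ]
 [-0.2557  0.3869]
 [ 0.4722  0.0829]
 [-0.893  -0.0123]]
(array([ 0.2525, -0.4652,  0.8485]), array([ 0.5464, -0.1073,  0.2165]))
```

```bash
cat > joint.py <<'E'
from fitw import *
def joint(wf,wo,others):
    d=json.load(open(f'pics/{wf}.json'));Rt=R.from_rotvec(d['rot']).as_matrix();p0=np.array(d['pos'])
    def geo(p):
        u=np.array([0,np.sin(p[0]),-np.cos(p[0])]);v=np.array([0,-np.cos(p[0]),-np.sin(p[0])]);return u,v,np.array([p[3],0,-.011])-p[1]*u+p[2]*v
    def res(p):
        u,v,c=geo(p);e=[];pt=lambda k:c+np.array([k[0]*.017,0,0])+k[1]*.013*v+k[2]*.06*u
        for k,q in wo.items(): e.append((wpx(d,pt(k))-q)/2)
        for f,o in others:
            for k,q in o.items(): e.append(px(f,p0+Rt@pt(k))-q)
        return np.r_[np.ravel(e),p[3]*300]
    r=least_squares(res,[.6,.032,0,0],loss='soft_l1');u,v,c=geo(r.x);print('tilt',np.degrees(r.x[0]),'slide/off',r.x[1:],'cost',r.cost);print(r.fun[:-1].reshape(-1,2).round(1).tolist())
    return Rt@u,p0+Rt@c
E
python3 - <<'E'
from joint import *
W=lambda x,y:np.array((215+(x-300)/2.404,140+y/2.4))
wo={(-1,1,-1):W(491,20),(1,1,-1):W(610,20),(-1,1,1):W(466,370),(1,1,1):W(640,368),(-1,-1,1):W(474,434),(1,-1,1):W(632,434)}
C=lambda x,y:np.array((290+x/5,70+y/5));S=lambda x,y:np.array((250+x/3.333,150+y/3.333))
sd={(1,1,1):C(27,106),(-1,1,1):C(130,92),(-1,1,-1):C(173,437),(1,1,-1):C(74,451)}
sc={(-1,1,1):S(150,222),(1,1,1):S(226,218),(1,-1,1):S(228,275),(-1,-1,1):S(155,277)}
print(joint('w4',wo,[('d4',sd),('s3',sc)]));print(joint('w4',wo,[('d4',sd)]));print(joint('w4',wo,[('s3',sc)]))
E
```

```text
tilt 31.06507071821301 slide/off [0.038  0.0122 0.0016] cost 5.9973138492863045
[[0.1, 0.1], [-0.1, 0.1], [-0.6, -0.6], [-0.2, -0.2], [-0.3, 0.1], [-0.5, 0.1], [-0.7, -2.0], [-1.5, -2.0], [0.4, 0.6], [0.8, 1.0], [1.0, 0.2], [0.1, 0.1], [0.5, -0.3], [0.5, 0.4]]
(array([ 0.2469, -0.4548,  0.8557]), array([ 0.5459, -0.107 ,  0.2182]))
tilt 31.582008029742845 slide/off [0.039  0.0108 0.0018] cost 4.896983589415306
[[0.3, 0.1], [-0.1, 0.1], [-0.2, -0.3], [-0.2, 0.0], [0.1, 0.1], [-0.5, 0.0], [-1.0, -1.4], [-1.7, -1.5], [0.3, 1.1], [0.7, 1.5]]
(array([ 0.2506, -0.4616,  0.851 ]), array([ 0.5463, -0.1073,  0.2168]))
tilt 31.236180209082775 slide/off [0.0377 0.0124 0.0017] cost 1.316415234776115
[[0.1, -0.1], [-0.1, -0.1], [-0.5, -0.4], [-0.1, -0.0], [-0.2, 0.3], [-0.5, 0.2], [1.0, 0.1], [0.1, 0.0], [0.5, -0.4], [0.5, 0.3]]
(array([ 0.2482, -0.457 ,  0.8541]), array([ 0.5459, -0.1069,  0.2186]))
```

Over the joint fit, the tilt is about 31° (the side-view-only fit gave 22°), and the reader is held firmly. I want about 40°, so I lower it back to the rim and pivot it further with a light grip.

Emit:
send_rows:
  increments:
    - [[0, 0, 40], 0, 0]
    - [[0, 0, 80], 0, 0]
    - [[0, 0, 105], 0, 0]
    - [[0, 0, 118], 0, 0]
    - [[0, 0, 121], 0, 0]
    - [[0, 0, 121], 0, 0]
    - [[0, 0, 121], 0, 0]

```text
t: 8.7
eef_pos: [0.5597, -0.1343, 0.1138]
eef_rot: [3.047, 0.766, -0.001]
ft_force: [-0.1, -0.5, -0.6]
width: 0.359
```

Emit:
send_rows:
  increments:
    - [[0, 0, 0], 0, 0]
    - [[0, 0, 0], 0, 0]
    - [[0, 2, 1], 0, 0]
    - [[0, 4, 2.2], 0, 0]
    - [[0, 6, 3.7], 0, 0]
    - [[0, 8, 5.2], 0, 0]
    - [[0, 10, 6.8], 0, 0]
    - [[0, 12, 8.5], 0, 0]
    - [[0, 14, 10], 0, 0]
    - [[0, 15, 11], 0, 0]
    - [[0, 15, 11], 0, 0]
  grip_force: 12

```text
t: 9.8
eef_pos: [0.5669, -0.1477, 0.1026]
eef_rot: [3.047, 0.766, -0.001]
ft_force: [-1.3, 1.2, -0.2]
width: 0.363
```

Emit:
send_rows:
  increments:
    - [[0, 0, 0], 0, 0]
    - [[0, 0, 0], 0, 0]
    - [[0, 0, 0], 0, 0]
    - [[0, 0, 0], 0, 0]
    - [[0, 0, -15], 0, 0]
    - [[0, 0, -40], 0, 0]
    - [[0, 0, -80], 0, 0]
    - [[0, 0, -120], 0, 0]
    - [[0, 0, -140], 0, 0]
    - [[0, 0, -140], 0, 0]
    - [[0, 0, -140], 0, 0]
    - [[0, 0, -140], 0, 0]
  grip_force: 55

```text
t: 11.0
eef_pos: [0.5655, -0.1478, 0.2407]
eef_rot: [-3.046, -0.766, 0.006]
ft_force: [0.6, 0.3, -2.1]
width: 0.354
```

```bash
python3 - <<'E'
from h import *
s=manip.observe();print(s['t'],s['ft_force'],s['width'],s['eef_pos'])
grab('scene','s5');grab('wrist','w5')
c=np.hstack([cv2.resize(cv2.imread('pics/s5.png')[190:265,275:335],(300,375),interpolation=cv2.INTER_CUBIC),cv2.resize(cv2.imread('pics/w5.png')[150:350,215:423],(500,480))[:375]]) if 0 else None
a=np.zeros((600,800,3),np.uint8);a[:600,:300]=cv2.resize(cv2.imread('pics/s5.png')[165:285,270:330],(300,600),interpolation=cv2.INTER_CUBIC);a[:,300:]=cv2.resize(cv2.imread('pics/w5.png')[140:390,215:423],(500,600))
cv2.imwrite('pics/c5.png',cv2.convertScaleAbs(a,alpha=1.8))
E
```

```text
11.0 [ 0.5955406   0.27294173 -2.07498116] 0.3543009893887036 [ 0.56550443 -0.14780065  0.24067338]
```

View pics/c5.png

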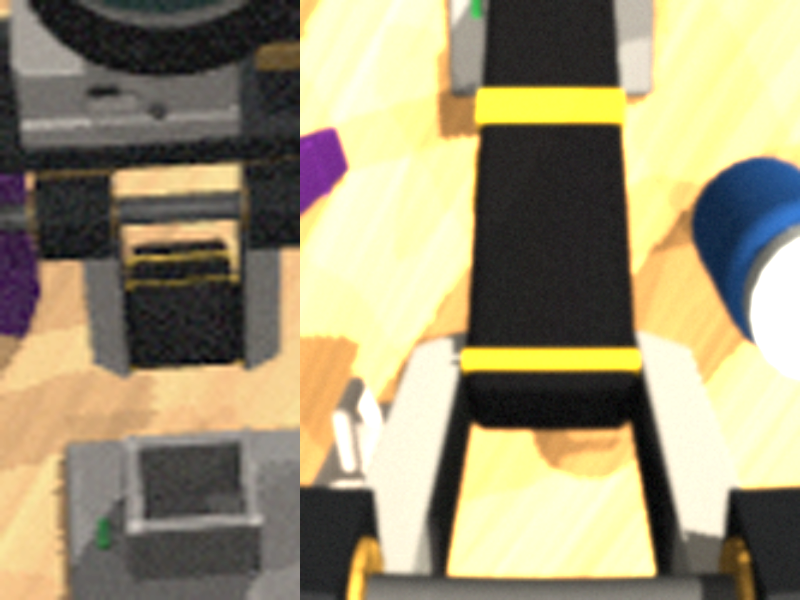

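```bash
python3 - <<'E'
from h import *
g=cv2.imread('pics/w5.png').max(2)
for u in (300,310,319,330,340): print(u,g[108:160:2,u].tolist())
for v in (138,145,150): print(v,g[v,282:356:2].tolist())
g=cv2.imread('pics/w4.png').max(2);print('w4',g[138:160:2,319].tolist())
E
```

```text
300 [136, 139, 138, 135, 137, 136, 138, 138, 153, 151, 116, 95, 44, 24, 27, 24, 23, 20, 21, 22, 23, 22, 23, 21, 21, 22]
310 [137, 135, 136, 137, 136, 134, 120, 135, 146, 134, 65, 49, 27, 22, 21, 24, 22, 23, 23, 21, 20, 24, 23, 19, 21, 23]
319 [139, 137, 135, 134, 133, 117, 108, 137, 149, 134, 63, 47, 30, 20, 22, 24, 18, 23, 20, 21, 23, 19, 22, 21, 27, 20]
330 [136, 138, 137, 134, 126, 112, 111, 139, 150, 132, 73, 70, 34, 24, 22, 20, 24, 20, 20, 23, 25, 19, 22, 24, 24, 21]
340 [148, 149, 152, 148, 143, 125, 121, 138, 153, 150, 146, 137, 71, 24, 19, 23, 22, 19, 18, 23, 22, 22, 21, 20, 22, 19]
138 [149, 136, 123, 103, 66, 55, 23, 20, 25, 24, 21, 22, 22, 20, 24, 20, 21, 23, 20, 22, 22, 23, 22, 21, 20, 21, 22, 23, 27, 23, 21, 35, 92, 109, 109, 108, 107]
145 [122, 95, 104, 111, 75, 47, 18, 21, 21, 23, 21, 22, 24, 19, 22, 23, 19, 18, 20, 24, 20, 21, 24, 21, 22, 22, 19, 21, 25, 21, 21, 25, 86, 108, 108, 110, 108]
150 [95, 96, 93, 93, 91, 51, 19, 20, 23, 22, 22, 24, 21, 21, 24, 22, 22, 22, 25, 22, 21, 22, 23, 26, 19, 20, 19, 24, 22, 22, 23, 24, 68, 105, 110, 110, 108]
w4 [149, 134, 75, 57, 49, 30, 24, 20, 21, 21, 20]
```

```bash
python3 - <<'E'
from joint import *
W=lambda x,y:np.array((215+(x-300)/2.404,140+y/2.4))
wo={(-1,1,-1):np.array([292.5,131.5]),(1,1,-1):np.array([345,131.5]),(-1,1,1):W(464,372),(1,1,1):W(642,370),(-1,-1,1):W(472,428),(1,-1,1):W(634,426)}
S=lambda x,y:np.array((270+x/5,165+y/5))
sc={(-1,1,1):S(125,289),(1,1,1):S(241,284),(1,-1,1):S(241,363),(-1,-1,1):S(130,368),(-1,1,-1):S(133,246),(1,1,-1):S(222,242)}
u,c=joint('w5',wo,[('s5',sc)]);print(u,c);print(fitw('w5',wo))
for phi in (-95,-97.8):
    p=np.radians(phi);n=np.array([np.cos(p)*.643,np.sin(p)*.643,.766])
    # yaw needed (world) to bring u's azimuth to phi
    dy=p-np.arctan2(u[1],u[0]);Rz=R.from_rotvec([0,0,dy]).as_matrix();u2=Rz@u
    s=manip.observe();off=Rz@(c-s['eef_pos'])
    lab=np.array([.607,.1685,.089]);aimc=lab+.14*n  # window 80mm off the label
    # choose centre so that aim point = label, along own axis
    tcp=lab+.14*u2-off;Rt=R.from_rotvec(s['eef_rot']).as_matrix()
    print('err',np.degrees(np.arccos(n@u2)),'yaw',dy,'tcp',tcp,'tool shift mm',1e3*Rt.T@(tcp-s['eef_pos']),'window z',(lab+.08*u2)[2])
E
```

```text
tilt 38.958559833113256 slide/off [0.04   0.0155 0.0015] cost 5.165866785540684
[[0.4, -0.8], [-0.2, -0.8], [-0.5, 0.4], [-0.7, 0.7], [0.0, -0.4], [-1.2, -0.0], [0.9, -0.7], [-0.1, -1.0], [0.9, 0.1], [0.9, 0.4], [-0.3, 1.0], [1.6, 0.7]]
[ 0.3005 -0.5543  0.7762] [ 0.5493 -0.1142  0.2304]
tilt 37.801318127044965 slide/off [0.0393 0.0162 0.0019] cost 7.8911921876412325
[[ 1.4095  0.095 ]
 [ 0.1429  0.0526]
 [-0.2916 -0.1971]
 [-0.2454  0.5353]
 [ 0.6382 -0.5243]
 [-1.3197  0.2161]]
(array([ 0.293 , -0.5404,  0.7888]), array([ 0.5498, -0.1143,  0.2306]))
err 0.42423076250478664 yaw -0.5840260209874959 tcp [0.5947 0.0436 0.2081] tool shift mm [ 115.9931 -154.73     32.7228] window z 0.15109475116695387
err 0.4242307625065049 yaw -0.632895240043337 tcp [0.5886 0.0443 0.2081] tool shift mm [ 110.9833 -158.2709   32.7454] window z 0.15109475116695387
```

Tilt is now about 39° (38° from the wrist view alone), so the predicted error from square is under 2°. I go gently to the label pose, high first.

Emit:
send_rows:
  increments:
    - [[4, -6, 0], 0.02, 0]
    - [[12, -17, 0], 0.06, 0]
    - [[20, -28, 0], 0.11, 0]
    - [[28, -40, 0], 0.16, 0]
    - [[36, -51, 0], 0.2, 0]
    - [[44, -62, 0], 0.25, 0]
    - [[52, -73, 0], 0.29, 0]
    - [[60, -84, 0], 0.34, 0]
    - [[68, -95, 0], 0.38, 0]
    - [[76, -107, 0], 0.42, 0]
    - [[84, -118, 0], 0.47, 0]
    - [[92, -129, 0], 0.51, 0]
    - [[100, -140, 0], 0.56, 0]
    - [[107, -150, 0], 0.6, 0]
    - [[111, -156, 0], 0.62, 0]
    - [[112, -157, 0], 0.62, 0]
    - [[112, -157, 8], 0.62, 0]
    - [[112, -157, 16], 0.62, 0]
    - [[112, -157, 24], 0.62, 0]
    - [[112, -157, 24], 0.62, 0]

```text
t: 13.1
eef_pos: [0.5889, 0.0427, 0.215]
eef_rot: [3.135, -0.201, -0.011]
ft_force: [-1.2, 0.1, -1.9]
width: 0.357
```

```bash
python3 - <<'E'
from h import *
s=manip.observe();print(s['t'],s['ft_force'],s['width'],s['eef_pos'],R.from_rotvec(s['eef_rot']).as_matrix()[:,0])
grab('scene','s6');grab('wrist','w6');grab('side','d6')
a=np.zeros((600,800,3),np.uint8);a[:300,:300]=cv2.resize(cv2.imread('pics/s6.png')[80:230,310:460],(300,300));a[300:,:300]=cv2.resize(cv2.imread('pics/d6.png')[170:350,130:310],(300,300));a[:,300:]=cv2.resize(cv2.imread('pics/w6.png')[70:370,195:445],(500,600))
cv2.imwrite('pics/c6.png',cv2.convertScaleAbs(a,alpha=1.8))
E
```

```text
13.1 [-1.22637939  0.11305518 -1.88728478] 0.3567765133716868 [0.58889922 0.04274361 0.21502824] [ 0.99180684 -0.12756085 -0.00688639]
```

View pics/c6.png

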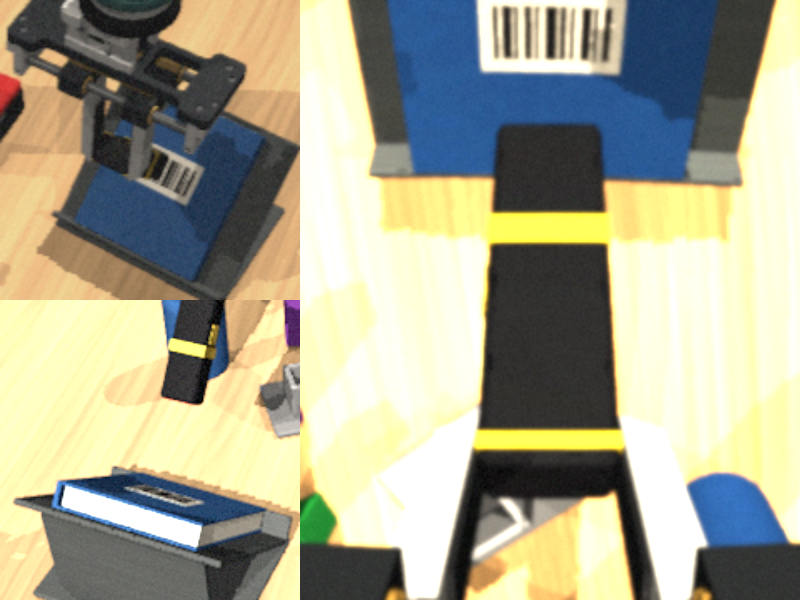

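```bash
python3 - <<'E'
from joint import *
W=lambda x,y:np.array((195+(x-300)/2,70+y/2))
wo={(-1,1,-1):W(496,126),(1,1,-1):W(602,126),(-1,1,1):W(474,452),(1,1,1):W(625,450),(-1,-1,1):W(484,498),(1,-1,1):W(614,494)}
u,c=fitw('w6',wo);print(u,c)
g=cv2.imread('pics/w6.png')[:115,270:370,2];k=cv2.morphologyEx((g>75).astype(np.uint8),cv2.MORPH_CLOSE,np.ones((9,9)))
n,lab,st,ce=cv2.connectedComponentsWithStats(k);i=1+np.argmax(st[1:,4]);q=cv2.boxPoints(cv2.minAreaRect(np.argwhere(lab==i)[:,::-1].astype(np.float32)))+[270,0];print(q,st[i])
def model(p):
    h=np.array([np.cos(p[2]),np.sin(p[2]),0]);n=h*.643+[0,0,.766];x=-h*.766+[0,0,.643];y=np.cross(n,x)
    return n,x,y,[np.array([p[0],p[1],p[3]])+a*.021*x+b*.031*y for a,b in [(1,-1),(1,1),(-1,1),(-1,-1)]]
d=json.load(open('pics/w6.json'));Rt=R.from_rotvec(d['rot']).as_matrix();P=np.array(d['pos'])
q=q[np.argsort(np.arctan2(*(q-q.mean(0)).T[::-1]))] # TL,TR,BR,BL in image
obs=[q[1],q[0],q[3],q[2]]  # (up,+X)=TR,(up,-X)=TL,(down,-X)=BL,(down,+X)=BR
sc=np.array([[411.6,163.4],[385,151],[376.4,169.2],[403.1,181.8]])
for use in (0,1):
    r=least_squares(lambda p:np.r_[np.ravel([(wpx(d,Rt.T@(v-P))-o)*.5 for v,o in zip(model(p)[3],obs)]),use*np.ravel([px('scene0',v)-o for v,o in zip(model(p)[3],sc)]),(p[3]-.089)*500],[.607,.168,-1.68,.089])
    n,x,y,_=model(r.x);L=r.x[[0,1,3]];print('label',r.x,np.degrees(r.x[2]),r.cost)
    a=c-.14*u-L;print('angle',np.degrees(np.arccos(u@n)),'aim in label mm',1e3*np.array([a@x,a@y,a@n]),'win z',(c-.06*u)[2],'shift tool mm for zero',-1e3*Rt.T@a)
E
```

```text
tilt 37.88481893506511 slide/off [0.0404 0.0153 0.0017] cost 8.215027603497154
[[ 0.8221 -0.0449]
 [-1.227  -0.0933]
 [ 1.0334 -0.4585]
 [-1.0893  0.4336]
 [ 0.2344 -0.7883]
 [ 0.0994  1.1127]]
[-0.0739 -0.6092  0.7896] [0.5958 0.0795 0.2043]
[[282.174  105.6495]
 [283.0456  63.8135]
 [357.2842  65.3601]
 [356.4126 107.1961]] [  13   64   75   43 3026]
label [ 0.607   0.1678 -1.7221  0.0897] -98.66803339535483 2.3715468006497806
angle 2.277935487908492 aim in label mm [0.1827 0.4008 5.1886] win z 0.15696071609334133 shift tool mm for zero [ 0.4982 -3.1876  4.0866]
label [ 0.6067  0.1679 -1.717   0.0902] -98.37633531305195 3.103113289180961
angle 2.195284572884667 aim in label mm [-0.1103  0.088   4.7762] win z 0.15696071609334133 shift tool mm for zero [ 0.1658 -3.1547  3.5843]
```

Emit:
send_rows:
  increments:
    - [[0, 0, 0], 0, 0]
    - [[0, 0, 0], 0, 0]
    - [[0, 0, 0], 0, 0]
    - [[0, 0, 0], 0, 0]
    - [[0, 0, 0], 0, 0]
    - [[0, 0, 0], 0, 0]

```text
t: 13.85
eef_pos: [0.5903, 0.0435, 0.2169]
eef_rot: [-3.135, 0.2, 0.006]
ft_force: [0.2, 0.1, -1.5]
width: 0.358
```

```bash
python3 - <<'E'
from h import *
grab('wrist','w7');s=manip.observe();print(s['t'],np.abs(s['qd']).max(),s['ft_force'],s['width'])
a,b=[cv2.imread(f'pics/{f}.png')[120:330,270:370].astype(int) for f in('w6','w7')];ok=(np.abs(a-b).max(2)>60).sum()<15;print('steady',ok)
if ok and np.abs(s['qd']).max()<.02: print(manip.sign_off())
E
```

```text
13.9 0.0030752458136008567 [ 0.01664452 -1.16658899 -2.22046432] 0.3539118602626026
steady True
the job is handed in; nothing more can be done
None
```

I drew the reader out of the cradle and handed the job in with it held in the air, aimed at the middle of the label. The interface reports no verdict.

**How:** The tool cannot tilt. I gripped the reader lightly at about 12 N and pivoted it between the pads against the socket rim. The first pass gave about 31°, so I made a second pass to about 38–39°. I then tightened the grip to 55 N, lifted clear, turned it and moved it to the label.

**Last checks (wrist view, about 0.8 s before hand-in):**
- **Angle:** the reader's axis is about 2° from square to the label.
- **Aim point:** within about 1 mm of the label's middle along the surface, and about 5 mm above it.
- **Height:** the window is about 157 mm above the desk.
- **Steadiness:** two wrist pictures, before and after a hold of about 0.7 s, showed the reader still. Joint speeds were about 0.003 rad/s.
- **Time:** the clock read 13.9 s.
- **Bystanders:** I did not measure the mug, flask and stapler again. I planned the paths clear of them and saw no sign of contact.

**Disagreements:**
- The side-view-only fit gave about 22° for the first tilt, against about 31° from the wrist and scene views. I relied on the wrist and scene views.
- After pivoting, the fits put the reader about 15 mm off-centre across the pads. The grip therefore overlaps only part of the reader, though it stayed firm.
- The measured tool position shifted about 2 mm during the final hold, so the aim figures above may be off by that much.

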